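# Open the bench mill's rollers by one turn of its hand wheel

## Robot

A 6-joint arm with a two-finger parallel gripper is mounted at the origin on the work surface. World frame = base frame: x ahead of the robot, y to its left, z up, the work surface at z = 0. Lengths are in mm, angles in rad, forces in N, time in s.
With the tool pointing down it reaches from about 350 to 775 mm from the base axis. Payload 7.3 kg.
Tool frame: the origin (TCP) lies midway between the tips of the shut fingers; the grasp point (between the pads) lies 19 mm behind it; z points along the fingers, y is the line along which they close (so a half turn about z gives the same grasp; the last joint's range is limited). The gripper opens to 92 mm and grips with 3 to 60 N. Pads are 19 mm wide; open, the fingers measure 130 mm over their backs; the gripper's body (75 mm by 190 mm) begins 47 mm behind the grasp point.
Start: joints at [-1.268, 0.342, 1.524, -0, 1.275, -0.146], TCP at [227.813, -473.018, 226.741] pointing down, gripper open.
Joint ranges: [-2.53, 2.53], [-0.77, 2.02], [0.04, 2.7], [-1, 4.14], [0.28, 2.66], [-3.11, 3.11]. Speed limits (rad/s): [2.57, 2.57, 3.14, 3.14, 3.14, 3.14].

## Interface

Orientations are given as [roll, pitch, yaw] about the fixed x, y, z axes, in that order (R = Rz(yaw) Ry(pitch) Rx(roll)).
In Python, from plant import bot gives the robot as it stands. The module is installed in compiled form; this text tells all that it offers.
- The arm moves only by the shell command python3 -m crank 'ROWS' [OPENING]. ROWS is JSON, a list of rows, each a list of 6 numbers: the shift along the tool's x, y, z in m, then the turn, a rotation vector about the tool's x, y, z in rad. In form: [[dx, dy, dz, wx, wy, wz], ...]. A call has 1 to 5 rows; each row shifts and turns the commanded pose from where the row before left it, along the tool's axes as they then stand; what a row does not reach is not made up. A row lasts 1/8 s, in which the tool goes at most 62.5 mm and 10.7 degrees, less where a joint would pass 70% of its speed; a pose out of reach is approached as far as the arm can. A call is refused whole if a number of a shift passes 0.0625 or a number of a turn 0.188, either way. A call with a gripper value outside its range is refused whole. OPENING is the opening in per cent of the stroke, from 0 (shut) to 100 (fully open), set as the call begins (- or left out, the last holds). The fingers move at their own pace and stop on an object; the grip force is fixed at half the most. Time passes only in rows, so rows that do not move let the fingers close. It gives the time, the measured TCP pose, the force, the opening and the grip force at its end, in the units of the state.
- bot.get_obs(): the state, without advancing time (a new reading comes with each control period).
- bot.capture(name): name is "side" or "top" or "wrist"; returns a dict with "color" (420x560x3 uint8, blue, green, red), "fov_y" (degrees; the focal length in pixels is half the picture's height over the tangent of half this angle, whatever the lens; pixels are square), "cx", "cy" (the principal point, pixels), "k1" (the pictures are not rectified: a ray, as slopes to the right and down, at radius r is drawn at 1 + k1 r^2 times it, then the intrinsics apply), "extrinsics" (4x4, takes a point from world to camera coordinates); the wrist camera has in their place "tool_from_camera" (4x4, takes a point from camera to tool coordinates, whose origin is the TCP and whose axes are the flange's). Camera axes: x right, y up, looking along -z (the intrinsics and any distortion apply to the point x, -y, -z); pixel columns grow to the right and rows downward; lengths in mm; the calibration is good to about 2 mm. A picture is of the moment at which its call begins: read the wrist's pose just before it. There is no depth.
- bot.close_job(): hands the job in; it is judged then, once.
The state is a dict: "time": time; "joint_positions": joint angles; "dq": joint speeds; "tau": joint torques, N m; "tool_pos": TCP position; "tcp_rot": TCP orientation; "contact_force": force on the tool from outside, world axes, zero at the start; "moment": the same for the moment, N m; "grip_width": finger opening in mm; "finger_force": force on a finger pad.
Only numpy, scipy, OpenCV 4.12 (cv2) and the standard library are available. Lean on these libraries where they do the work, as an engineer would, in place of code of your own. Each camera call takes 0.05 s, during which the arm holds its last target. There are 200 camera calls.

## Task

Set the coffee mill one turn coarser. With the fingertips only, push the red-knobbed lock lever fully out away from the wheel to release it, push the black upright handle of the hand wheel round clockwise (seen from above) through exactly one turn so that the handle is over the red mark again, then push the lock lever fully back to where it was. Do not grip the handle or the knob, do not turn the wheel while it is locked, back past the mark or well beyond one turn, and leave the cups and other things standing where they are.

Things in the scene. Friction and masses are not known exactly. Their poses are not given: they have to be found in the camera images.
- mill: Orange bench coffee mill, a fixed box 110 mm high, 220 mm (its x) by 500 mm (its y, from -200 to +300). Origin on the table under the hand wheel's axis; x points away from the robot at yaw 0, y left, z up. A low black hopper with an amber lid (top 168 mm above the table) covers its top from y = +140 to +290. The lock lever is at its -y end. Everything stands on a work surface at height 0.
- wheel_axis (a point): Point on the vertical axis of the hand wheel, at the height of its rim's centre line (145 mm above the table). The steel wheel lies level: rim bar 12 mm thick, 75 mm from the axis (outer radius 81 mm, top of the rim 151 mm above the table), a thin yellow pointer out to 99 mm beside the handle, three spokes, hub 48 mm across and up to 164 mm above the table. It stands on a fixed white dial disc of 107 mm radius, whose top is 115 mm above the table.
- mark (a point): The red index mark, a red bar on the fixed white dial, at radius 98 mm from the wheel's axis, 116 mm above the table. It may lie in any direction round the dial. The wheel starts with its handle and yellow pointer over this mark.
- handle (a point): Centre of the upright black cylindrical handle at the end of one spoke of the wheel, 75 mm from the wheel's axis; 22 mm diameter, stands free from 154 to 210 mm above the table (this point at 182 mm), goes round with the wheel. Pushing it takes about 3 N; the wheel stays where it is left.
- wheel (a joint): Turn of the hand wheel in rad, growing clockwise seen from above; about 0 at the start (handle over the red mark), 6.283 after one turn. No stops within reach of the job.
- lock_pivot (a point): Point on the vertical axis of the lock lever, at mill x = 0, y = -160 mm, 145 mm above the table.
- lock_knob (a point): Centre of the upright red cylindrical knob at the end of the lock lever, 80 mm from the lever's pivot; 24 mm diameter, from 146 to 199 mm above the table (this point at 175 mm). Pushing it takes about 1.5 N; the lever stays where it is left.
- lock (a joint): Angle of the lock lever in rad: 0 locked (stop; the lever points along the mill's +x, the knob above a red dot on the mill), growing clockwise seen from above to 1.2 fully released (stop; the knob has swung out away from the wheel, past the mill's end). Starts within 0.08 of locked.
- espresso_cup: White cup, 56 mm across, 50 mm high, loose, standing on top of the mill at its near corner on the lever's side. Origin under its centre. Leave alone.
- tamper: Dark wooden tamper, 58 mm across, 82 mm high, loose on the table behind the mill. Origin under its centre. Leave alone.
- pitcher: Steel milk jug with a handle, 72 mm across, 90 mm high, loose on the table behind the mill. Origin under its centre. Leave alone.
- red_cup: Red cup, 72 mm across, 85 mm high, loose on the table behind the mill. Origin under its centre. Leave alone.
- syrup: Amber bottle, 64 mm across, 200 mm high, loose on the table behind the mill. Origin under its centre. Leave alone.
- shot_glass: Small glass, 52 mm across, 60 mm high, loose on the table off the mill's lever end. Origin under its centre. Leave alone.
- brush: Brush, 170 mm long, lying loose across the hopper lid of the mill, up to about 25 mm above the lid. Leave alone.

How it is judged (in metres and radians):
On the way, in this order (a step that is already met when the one before it is completed fails the run):
1. lock lever pushed out (beyond 1.0 of 1.2 rad) with the wheel still at its mark (value of joint lock above 1 rad and value of joint wheel between -0.2 and 0.2 rad), for 0.2 s.
2. wheel one full turn on and at rest, handle over the mark within 10 degrees, lock still released (value of joint wheel between 6.113 and 6.453 rad and value of joint lock above 0.8 rad and velocity of joint wheel below 0.1 rad/s), for 0.2 s.
3. lock lever pushed back within 0.12 rad of locked (value of joint wheel between 6.113 and 6.453 rad and value of joint lock below 0.12 rad), for 0.2 s.
At the end, for the whole second after the job is handed in: The wheel rests one full turn on, its handle over the red mark within 0.17 rad (10 degrees); the lock lever is back within 0.12 rad of locked and at rest; the bystanders are within 30 mm of where they were, the standing ones upright within 0.3 rad (all of step 3 and velocity of joint wheel between -0.05 and 0.05 rad/s and velocity of joint lock between -0.05 and 0.05 rad/s and distance of each of espresso_cup, tamper, pitcher, red_cup, syrup, shot_glass, brush from where it was at the start of the episode below 0.03 m and angle between each of espresso_cup, tamper, pitcher, red_cup, syrup, shot_glass's own z axis and vertical below 0.3 rad); the robot touches nothing.
It fails at once if the wheel is turned off its mark (more than 0.25 rad) while the lock lever is in the locked half of its swing (value of joint lock below 0.5 rad and (value of joint wheel between 0.25 and 6.033 rad or value of joint wheel above 6.533 rad)).
It fails at once if the wheel is turned backwards past the mark by more than 0.35 rad, or more than 0.6 rad beyond one turn (value of joint wheel below -0.35 rad or value of joint wheel above 6.883 rad).
It fails at once if the wheel handle or the lock knob is taken between the fingers ((horizontal distance between the grasp point and handle below 0.01 m and height (world z) of the grasp point below 0.21 m and contact force between the fingers and wheel above 0.5 N) or (horizontal distance between the grasp point and lock_knob below 0.01 m and height (world z) of the grasp point below 0.21 m and contact force between the fingers and lock above 0.5 N)).
It fails at once if a bystander (cup, tamper, jug, bottle, glass, brush) is moved more than 30 mm or lifted (distance of any of espresso_cup, tamper, pitcher, red_cup, syrup, shot_glass, brush from where it was at the start of the episode above 0.03 m).
It also fails if it takes over 72 s, if anything falls off the work surface, if the arm or the gripper's body presses on something with over 40 N, if the wrist force passes 120 N, or if a joint passes its speed limit or range.

## Working session

There is one attempt and no reset: what is moved stays moved. The work goes in short steps, Python scripts to look and compute and a shell command to move; the robot and the scene stay as the last step left them, time stands still between calls to the robot, and variables do not carry over. Pictures are saved under pics/ and viewed, at most 10 in all, crops included, and the job is handed in when it is done.

```bash
mkdir -p pics; python3 - <<'E'
from plant import bot
import cv2
o=bot.get_obs();print(o['time'],o['tool_pos'],o['tcp_rot'],o['grip_width'])
for n in('side','top'):
    c=bot.capture(n);cv2.imwrite(f'pics/{n}0.png',c['color']);print(n,c['fov_y'],c['cx'],c['cy'],c['k1'],c['extrinsics'].tolist() if hasattr(c['extrinsics'],'tolist') else c['extrinsics'])
E
```

```text
0.0 [ 227.68845164 -472.60653363  226.05346685] [-3.14006458e+00 -2.19412243e-04  4.48839186e-01] 92.02365109923046
side 55.07774516886005 282.08698801501157 212.79358286640772 -0.044983556023443116 [[-0.7753366610514644, -0.6314055914084608, 0.013417942006820453, 438.20248641676505], [0.4821921588126963, -0.5781215382614382, 0.6582296020218018, -351.712996134406], [-0.4078526498738458, 0.5168195682599105, 0.7526976483652129, -804.1530085025707], [0.0, 0.0, 0.0, 1.0]]
top 53.6298648830475 283.5396962491755 205.11863260524103 -0.08226348684975111 [[-0.02082957351868714, -0.9991750030268669, -0.03486319252865382, 22.937732333419085], [0.9943624274611327, -0.024330295038873604, 0.10320561804923654, -584.465262624076], [-0.1039687054869548, -0.032516919743138924, 0.9940488711375235, -1061.5255871855327], [0.0, 0.0, 0.0, 1.0]]
```

View pics/top0.png

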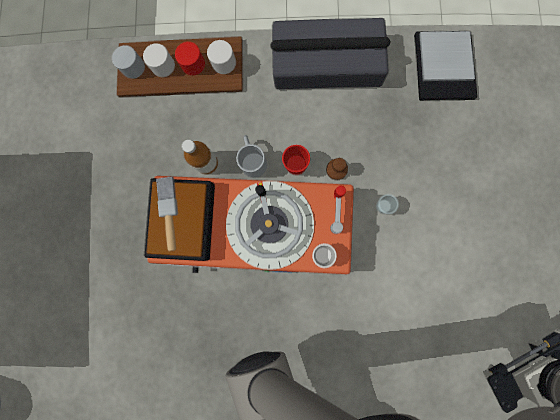

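View pics/side0.png

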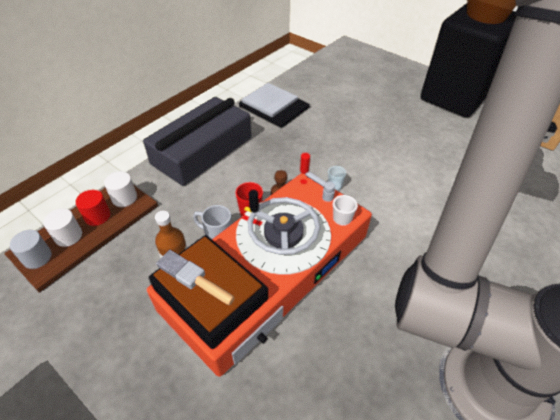

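The top view shows the wheel hub at about (268,224), the black handle at (260,190), the red knob at (340,191) and the lever pivot at (337,228). In the side view the knob is at (305,163) and the handle at (253,200). The mark lies at the far side of the dial, roughly mill +x.

```bash
cat > h.py <<'E'
import numpy as np, cv2
from plant import bot
def cam(c):
    f=210/np.tan(np.radians(c['fov_y']/2)); E=np.array(c['extrinsics']); return f,c['cx'],c['cy'],c['k1'],E
def ray(c,uv):
    f,cx,cy,k,E=cam(c); d=np.array([(uv[0]-cx)/f,(uv[1]-cy)/f]); s=d.copy()
    for _ in range(20): s=d/(1+k*(s@s))
    R=E[:3,:3]; return -R.T@E[:3,3], R.T@np.array([s[0],-s[1],-1])
def plane(c,uv,z):
    o,d=ray(c,uv); return o+d*(z-o[2])/d[2]
def proj(c,P):
    f,cx,cy,k,E=cam(c); p=E[:3,:3]@np.array(P,float)+E[:3,3]; s=np.array([p[0],-p[1]])/-p[2]; s=s*(1+k*(s@s)); return s*f+[cx,cy]
def tri(c1,u1,c2,u2):
    (o1,d1),(o2,d2)=ray(c1,u1),ray(c2,u2); t=np.linalg.lstsq(np.c_[d1,-d2],o2-o1,rcond=None)[0]
    a,b=o1+t[0]*d1,o2+t[1]*d2; return (a+b)/2,np.linalg.norm(a-b)
def blobs(m,lo=8):
    n,l,s,ce=cv2.connectedComponentsWithStats(m.astype(np.uint8)); return [(s[i].tolist(),ce[i].round(1).tolist()) for i in range(1,n) if s[i,4]>=lo]
E
python3 - <<'E'
from h import *
T=bot.capture('top');S=bot.capture('side')
for n,c,box in(('top',T,(140,170,410,280)),('side',S,(150,140,380,380))):
    im=c['color'];hsv=cv2.cvtColor(im,cv2.COLOR_BGR2HSV);H,s,v=cv2.split(hsv)
    roi=np.zeros(H.shape,bool);roi[box[1]:box[3],box[0]:box[2]]=1
    red=((H<4)|(H>174))&(s>190)&(v>70)&roi
    org=(H>=4)&(H<=10)&(s>150)&roi
    wht=(s<45)&(v>190)&roi
    blk=(v<45)&roi
    brass=(H>12)&(H<28)&(s>110)&(v>110)&roi
    for k,m in(('red',red),('white',wht),('black',blk),('brass',brass)): print(n,k,[b for b in blobs(m,6)])
    cs=max(cv2.findContours(org.astype(np.uint8),0,2)[0],key=cv2.contourArea)
    print(n,'org',cv2.minAreaRect(cs))
    # dial
    w=cv2.morphologyEx(wht.astype(np.uint8),cv2.MORPH_CLOSE,np.ones((5,5)))
    cw=max(cv2.findContours(w,0,1)[0],key=cv2.contourArea)
    h=cv2.convexHull(cw)[:,0]; P=np.array([plane(c,p,115)[:2] for p in h]); print(n,'dial',cv2.minEnclosingCircle(P.astype(np.float32)),cv2.fitEllipse(P.astype(np.float32)))
x0=T['color'][170:280,220:365]; cv2.imwrite('pics/crop.png',np.vstack([cv2.resize(x0,None,fx=2.7,fy=2.7,interpolation=2),]) )
y=S['color'][145:290,220:380]; cv2.imwrite('pics/crop.png',np.hstack([cv2.resize(x0,(395,300),interpolation=2),cv2.resize(y,(395,300),interpolation=2)]))
E
```

```text
top red [([288, 170, 17, 4, 48], [295.8, 171.2]), ([334, 186, 12, 12, 110], [339.3, 191.4])]
top white [([263, 181, 7, 9, 47], [266.1, 184.7]), ([271, 182, 29, 15, 126], [282.8, 186.9]), ([226, 184, 73, 85, 1072], [250.5, 237.7]), ([300, 195, 7, 9, 24], [303.0, 198.8]), ([241, 198, 18, 43, 179], [245.1, 220.7]), ([267, 199, 4, 7, 19], [268.3, 201.7]), ([277, 199, 20, 27, 152], [287.8, 208.7]), ([254, 204, 8, 9, 18], [257.7, 207.4]), ([297, 204, 9, 26, 64], [302.9, 218.2]), ([307, 205, 5, 8, 15], [309.1, 208.4]), ([311, 214, 3, 11, 16], [312.2, 219.4]), ([312, 226, 2, 3, 6], [312.5, 227.0]), ([262, 235, 33, 17, 209], [278.0, 244.7]), ([293, 235, 12, 15, 33], [299.4, 240.3]), ([306, 237, 6, 10, 18], [308.7, 241.9]), ([250, 244, 6, 5, 10], [252.3, 246.3]), ([313, 244, 23, 24, 81], [323.7, 255.1]), ([299, 247, 8, 9, 34], [302.3, 250.9]), ([328, 250, 3, 10, 24], [329.0, 254.5])]
top black [([145, 179, 70, 82, 945], [194.8, 222.4]), ([256, 185, 10, 11, 76], [260.5, 190.4]), ([193, 267, 5, 6, 22], [195.1, 269.6])]
top brass [([147, 182, 58, 74, 2887], [178.5, 221.6]), ([265, 220, 7, 7, 40],
[... 2078 characters left out ...]
0], [214.7, 269.2]), ([219, 269, 3, 6, 8], [219.8, 271.1]), ([237, 271, 5, 4, 8], [239.1, 272.1]), ([215, 274, 6, 6, 11], [217.8, 276.2]), ([196, 277, 41, 30, 189], [218.4, 291.6]), ([237, 278, 3, 5, 7], [237.9, 280.1]), ([247, 278, 6, 3, 8], [249.2, 279.1]), ([251, 284, 4, 5, 9], [253.0, 286.2]), ([240, 286, 4, 4, 6], [241.7, 287.3]), ([228, 289, 5, 3, 7], [230.4, 289.9]), ([239, 290, 7, 6, 13], [242.1, 292.8])]
side org ((259.97442626953125, 259.04815673828125), (114.10344696044922, 222.862060546875), 46.39718246459961)
side dial ((531.0178833007812, 42.852291107177734), 108.7583236694336) ((529.5961303710938, 42.73999786376953), (211.55894470214844, 216.09942626953125), 34.06733703613281)
```

View pics/crop.png

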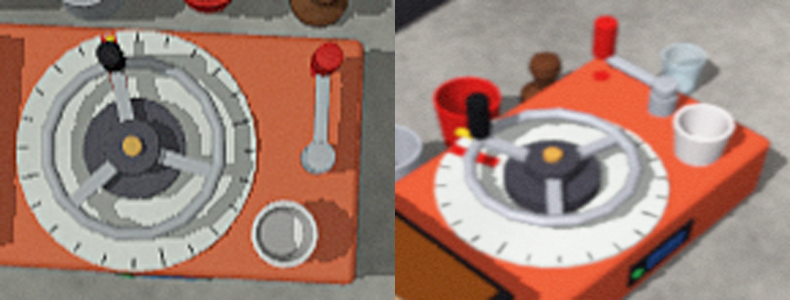

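```bash
python3 - <<'E'
from h import *
T=bot.capture('top');S=bot.capture('side')
A=np.array([529.8,42.6])
for n,u,v in(('handle',(260.5,190.4),(253.5,200.9)),('knob',(339.3,191.4),(304.4,162.7)),('hub',(268.1,223.2),(283.3,219.4)),('pivot',(336.7,227.6),(220+662*160/395,145+84*145/300))):
    p,e=tri(T,u,S,v);print(n,p.round(1),round(e,1),'from axis',(p[:2]-A).round(1),np.hypot(*(p[:2]-A)).round(1))
m=plane(S,(256.9,221.9),116);print('mark',m.round(1),(m[:2]-A).round(1),np.hypot(*(m[:2]-A)))
d=plane(S,(303.3,181.1),110);print('dot',d.round(1))
im=T['color'];hsv=cv2.cvtColor(im,cv2.COLOR_BGR2HSV);H,s,v=cv2.split(hsv)
m=((H>=4)&(H<=12)&(s>130)).astype(np.uint8);m[:170]=0;m[280:]=0
# right (-y) edge and the far/near edges of mill top
E=[]
for r in range(205,262,3):
    x=np.where(m[r,215:365])[0]; 
    if len(x): E.append(plane(T,(215+x[-1]+.5,r),110)[:2])
E=np.array(E);f=np.polyfit(E[:,0],E[:,1],1);print('end edge',f,np.std(np.polyval(f,E[:,0])-E[:,1]),'yaw',np.arctan(f[0]))
F=[]
for c in list(range(216,250,3))+list(range(285,330,3)):
    y=np.where(m[175:275,c])[0]; F.append(plane(T,(c,175+y[0]-.5),110)[:2])
F=np.array(F);g=np.polyfit(F[:,1],F[:,0],1);print('far edge',g,np.std(np.polyval(g,F[:,1])-F[:,0]),'yaw',-np.arctan(g[0]))
E
```

```text
handle [603.8  56.4 181.3] 0.6 from axis [74.  13.8] 75.3
knob [ 598.2 -123.   173.6] 0.1 from axis [  68.4 -165.6] 179.2
hub [530.2  42.  160.9] 0.2 from axis [ 0.4 -0.6] 0.8
pivot [356.7 -96.  373. ] 299.0 from axis [-173.1 -138.6] 221.8
mark [595.8  57.  116. ] [66.  14.4] 67.55775539893826
dot [ 598.3 -124.3  110. ]
end edge [-7.81384563e-02 -1.15567855e+02] 0.6689771276568595 yaw -0.07798000848100754
far edge [7.35524415e-02 6.35294363e+02] 0.7651704816835794 yaw -0.07342023179568945
```

```bash
python3 -m crank '[[0,0,0,0,0,0.15],[0,0,0,0,0,0.15],[0,0,0,0,0,0.149]]' 0; python3 -m crank '[[0.04,-0.04,0,0,0,0],[0.04,-0.04,0,0,0,0],[0,0,0,0,0,0]]'
```

```text
time: 0.68
tool_pos: [227.8, -473.0, 226.7]
tcp_rot: [-3.142, 0.0, -0.005]
contact_force: [0.3, 0.7, -0.7]
grip_width: 66.5
finger_force: 0.0
time: 1.05
tool_pos: [309.8, -390.6, 226.9]
tcp_rot: [-3.141, -0.0, 0.004]
contact_force: [-0.6, -0.4, 0.5]
grip_width: 36.6
finger_force: 0.0
```

```bash
python3 -m crank '[[0.049,-0.052,0,0,0,0],[0.049,-0.052,0,0,0,0],[0.049,-0.052,0,0,0,0]]'; python3 -m crank '[[0.049,-0.052,0,0,0,0],[0.049,-0.052,0,0,0,0],[0.049,-0.05,0,0,0,0],[0,0,0,0,0,0]]'; python3 -c "
from plant import bot;print(bot.get_obs()['joint_positions'])"
```

```text
time: 1.42
tool_pos: [437.2, -256.3, 226.8]
tcp_rot: [3.141, -0.0, -0.002]
contact_force: [1.4, -0.6, 0.6]
grip_width: 6.5
finger_force: 0.0
time: 1.92
tool_pos: [568.0, -118.6, 226.1]
tcp_rot: [-3.141, -0.0, 0.005]
contact_force: [-0.9, -0.0, 0.5]
grip_width: 0.5
finger_force: 0.0
[-3.38115383e-01  4.44414529e-01  1.36748357e+00  4.80197659e-04
  1.32952800e+00  1.22806113e+00]
```

```bash
python3 -m crank '[[0.034,-0.041,0,0,0,0],[0,0,0,0,0,0]]'; python3 -m crank '[[0,0,0.028,0,0,0],[0,0,0.028,0,0,0],[0,0,0,0,0,0]]'; python3 - <<'E'
from h import *
c=bot.capture('side');cv2.imwrite('pics/s1.png',cv2.resize(c['color'][130:310,200:440],(720,540),interpolation=2))
E
```

```text
time: 2.17
tool_pos: [600.8, -79.2, 226.2]
tcp_rot: [-3.141, 0.0, 0.002]
contact_force: [-0.5, 0.6, 0.3]
grip_width: 0.1
finger_force: 0.0
time: 2.55
tool_pos: [597.9, -81.5, 168.7]
tcp_rot: [-3.141, 0.005, -0.002]
contact_force: [-0.3, -0.2, 1.4]
grip_width: 0.7
finger_force: 0.0
```

View pics/s1.png

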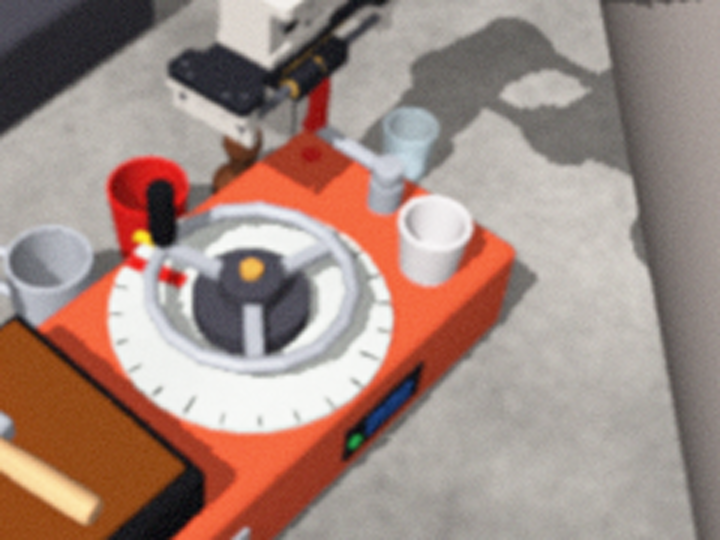

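```bash
python3 -m crank '[[0.001,0.0115,0,0,0,0],[0.002,0.012,0,0,0,0],[0,0.012,0,0,0,0],[-0.002,0.013,0,0,0,0],[-0.002,0.013,0,0,0,0]]'; python3 -m crank '[[-0.008,0.013,0,0,0,0],[-0.008,0.0136,0,0,0,0],[-0.011,0.009,0,0,0,0],[-0.011,0.0094,0,0,0,0],[0,0,0,0,0,0]]'; python3 - <<'E'
from h import *
T=bot.capture('side');S=T['color']
hsv=cv2.cvtColor(S,cv2.COLOR_BGR2HSV);H,s,v=cv2.split(hsv)
red=((H<4)|(H>174))&(s>190)&(v>70)
b=[x for x in blobs(red,10) if 240<x[1][0]<420 and 120<x[1][1]<260];print(b)
for th in(.9,1,1.1,1.2):
    a=-.075-th;print(th,proj(T,(517.8+80*np.cos(a),-117+80*np.sin(a),175)).round(1))
E
```

```text
time: 3.22
tool_pos: [598.9, -142.5, 170.8]
tcp_rot: [3.141, -0.0, -0.0]
contact_force: [0.5, 2.5, 0.4]
grip_width: 0.4
finger_force: 0.7
time: 3.85
tool_pos: [563.6, -186.1, 171.3]
tcp_rot: [-3.141, -0.009, -0.001]
contact_force: [14.8, 4.5, -4.7]
grip_width: 0.9
finger_force: 7.0
[([336, 149, 9, 19, 124], [340.0, 157.6]), ([300, 179, 7, 5, 28], [303.3, 181.1]), ([236, 183, 26, 37, 415], [246.7, 195.4]), ([254, 220, 7, 5, 21], [256.8, 221.8])]
0.9 [330.5 156. ]
1 [333.7 156.3]
1.1 [336.9 156.9]
1.2 [340.1 157.6]
```

Lock released at about 1.2 rad (knob at pixel (340,157.6), matching the predicted value). Next: go to the +y side of the handle.

```bash
python3 -m crank '[[0.012,-0.008,0,0,0,0],[0,0,-0.031,0,0,0],[0,0,-0.031,0,0,0]]';  python3 -m crank '[[0.0064,-0.0558,0,0,0,0],[0.0064,-0.0558,0,0,0,0],[0.0064,-0.0558,0,0,0,0],[0.0064,-0.0558,0,0,0,0],[0.0064,-0.0558,0,0,0,0]]'; python3 -m crank '[[0,0,0,0,0,0]]'
```

```text
time: 4.28
tool_pos: [572.3, -178.3, 233.0]
tcp_rot: [-3.141, 0.002, 0.0]
contact_force: [0.7, 0.4, -0.8]
grip_width: 0.2
finger_force: 0.0
time: 4.9
tool_pos: [604.6, 102.0, 232.7]
tcp_rot: [3.141, 0.001, -0.0]
contact_force: [0.6, 0.2, -0.1]
grip_width: 0.4
finger_force: 0.0
time: 5.03
tool_pos: [604.4, 104.2, 232.4]
tcp_rot: [-3.141, 0.001, 0.005]
contact_force: [0.7, -0.2, 0.0]
grip_width: 0.6
finger_force: 0.0
```

```bash
python3 -m crank '[[0,0,0.03,0,0,0],[0,0,0.03,0,0,0],[0,0,0,0,0,0]]'; cat > path.py <<'E'
import numpy as np
from scipy.optimize import brentq
A=np.array([529.8,42.6])
def F(w,hx=9.5,hy=19,r=11):
    p=.184-w; n=np.array([-np.sin(p),np.cos(p)])
    sd=lambda d: np.hypot(*np.maximum(abs(d*n)-[hx,hy],0))-r
    return A+75*np.array([np.cos(p),np.sin(p)])+brentq(sd,20,45)*n
if __name__=='__main__':
    W=np.r_[np.arange(0,6.15,.15),6.1]; P=np.round([F(w) for w in W])
    for i in range(len(W)): print(round(W[i],2),P[i],(P[i]-P[i-1])*[1,-1] if i else '')
E
python3 path.py; python3 -c "
from plant import bot;print(bot.get_obs()['tool_pos'])"
```

```text
time: 5.4
tool_pos: [603.3, 99.2, 170.4]
tcp_rot: [3.141, 0.006, -0.001]
contact_force: [0.2, -0.1, 0.8]
grip_width: 0.1
finger_force: 0.0
0.0 [598.  86.] 
0.15 [604.  75.] [ 6. 11.]
0.3 [608.  64.] [ 4. 11.]
0.45 [610.  53.] [ 2. 11.]
0.6 [611.  42.] [ 1. 11.]
0.75 [610.  29.] [-1. 13.]
0.9 [606.  16.] [-4. 13.]
1.05 [599.   3.] [-7. 13.]
1.2 [590.  -8.] [-9. 11.]
1.35 [580. -18.] [-10.  10.]
1.5 [569. -25.] [-11.   7.]
1.65 [558. -30.] [-11.   5.]
1.8 [547. -33.] [-11.   3.]
1.95 [536. -35.] [-11.   2.]
2.1 [525. -35.] [-11.  -0.]
2.25 [515. -34.] [-10.  -1.]
2.4 [505. -33.] [-10.  -1.]
2.55 [497. -31.] [-8. -2.]
2.7 [487. -27.] [-10.  -4.]
2.85 [478. -20.] [-9. -7.]
3.0 [469. -11.] [-9. -9.]
3.15 [461.  -1.] [ -8. -10.]
3.3 [456.  11.] [ -5. -12.]
3.45 [452.  22.] [ -4. -11.]
3.6 [449.  33.] [ -3. -11.]
3.75 [448.  44.] [ -1. -11.]
3.9 [450.  57.] [  2. -13.]
4.05 [454.  70.] [  4. -13.]
4.2 [461.  83.] [  7. -13.]
4.35 [470.  94.] [  9. -11.]
4.5 [480. 103.] [10. -9.]
4.65 [491. 110.] [11. -7.]
4.8 [502. 115.] [11. -5.]
4.95 [513. 119.] [11. -4.]
5.1 [524. 120.] [11. -1.]
5.25 [535. 121.] [11. -1.]
5.4 [545. 120.] [10.  1.]
5.55 [555. 118.] [10.  2.]
5.7 [563. 116.] [8. 2.]
5.85 [573. 112.] [10.  4.]
6.0 [582. 105.] [9. 7.]
6.15 [591.  96.] [9. 9.]
6.1 [588.  99.] [-3. -3.]
[603.27759111  99.17225237 170.44410829]
```

```bash
python3 -m crank '[[0,0.0125,0,0,0,0],[0,0.012,0,0,0,0],[0.004,0.011,0,0,0,0],[0.002,0.011,0,0,0,0],[0.001,0.011,0,0,0,0]]'; python3 -m crank '[[-0.001,0.013,0,0,0,0],[-0.004,0.013,0,0,0,0],[-0.007,0.013,0,0,0,0],[-0.009,0.011,0,0,0,0],[-0.010,0.010,0,0,0,0]]'; python3 - <<'E'
from h import *
import path
for n in('top','side'):
    c=bot.capture(n);cv2.imwrite(f'pics/{n}2.png',c['color'])
    print([proj(c,(529.8+75*np.cos(.184-w),42.6+75*np.sin(.184-w),182)).round().tolist() for w in(1.2,1.35,1.5)])
    v=c['color'].max(2);print([b for b in blobs(v<45,40) if 200<b[1][0]<350 and 150<b[1][1]<300])
E
```

```text
time: 6.02
tool_pos: [611.8, 42.3, 172.6]
tcp_rot: [-3.141, 0.001, -0.0]
contact_force: [-1.1, 4.2, 1.0]
grip_width: 0.6
finger_force: 1.7
time: 6.65
tool_pos: [580.4, -17.9, 172.9]
tcp_rot: [3.141, -0.001, -0.0]
contact_force: [2.4, 2.0, -0.6]
grip_width: 0.8
finger_force: 1.3
[[295.0, 205.0], [297.0, 209.0], [299.0, 214.0]]
[([324, 162, 17, 54, 345], [334.1, 190.9]), ([145, 180, 70, 81, 787], [200.8, 222.8]), ([295, 207, 14, 8, 50], [302.0, 210.6]), ([248, 224, 8, 12, 45], [252.2, 229.6])]
[[288.0, 189.0], [293.0, 189.0], [297.0, 191.0]]
[([268, 123, 55, 77, 783], [296.6, 155.2])]
```

View pics/side2.png

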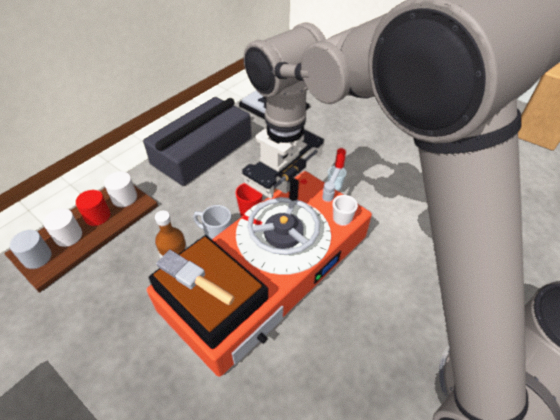

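The side view shows the handle at about (294,187), matching a wheel angle of about 1.35. The push is following the plan.

```bash
python3 -m crank '[[-0.011,0.007,0,0,0,0],[-0.011,0.005,0,0,0,0],[-0.011,0.003,0,0,0,0],[-0.011,0.002,0,0,0,0],[-0.011,0,0,0,0,0]]' | sed -n '2p;4p'; python3 -m crank '[[-0.010,-0.001,0,0,0,0],[-0.010,-0.001,0,0,0,0],[-0.008,-0.002,0,0,0,0],[-0.010,-0.004,0,0,0,0],[-0.009,-0.007,0,0,0,0]]'| sed -n '2p;4p'; python3 -m crank '[[-0.009,-0.009,0,0,0,0],[-0.008,-0.010,0,0,0,0],[-0.005,-0.012,0,0,0,0],[-0.004,-0.011,0,0,0,0],[-0.003,-0.011,0,0,0,0]]'| sed -n '2p;4p'; python3 - <<'E'
from h import *
print(bot.get_obs()['tool_pos'])
for n in('top','side'):
    c=bot.capture(n)
    print([proj(c,(529.8+75*np.cos(.184-w),42.6+75*np.sin(.184-w),182)).round().tolist() for w in(3.45,3.6,3.75)])
    v=c['color'].max(2);print([b for b in blobs(v<45,25) if 200<b[1][0]<350 and 180<b[1][1]<300])
E
```

```text
tool_pos: [525.5, -33.9, 172.9]
contact_force: [3.6, 2.5, 0.6]
tool_pos: [478.7, -19.5, 173.0]
contact_force: [4.4, -1.7, 0.3]
tool_pos: [449.9, 34.7, 172.7]
contact_force: [3.0, -3.2, 0.5]
[449.88374381  34.67069864 172.7374769 ]
[[264.0, 256.0], [259.0, 255.0], [254.0, 254.0]]
[([145, 180, 70, 81, 808], [200.5, 223.2]), ([297, 241, 19, 48, 526], [305.5, 261.6]), ([221, 286, 7, 12, 45], [224.8, 290.4]), ([291, 292, 8, 10, 34], [295.7, 296.2])]
[[309.0, 233.0], [305.0, 236.0], [300.0, 238.0]]
[([303, 169, 58, 57, 728], [333.6, 191.3])]
```

```bash
python3 -m crank '[[-0.001,-0.011,0,0,0,0],[0.002,-0.013,0,0,0,0],[0.004,-0.013,0,0,0,0],[0.007,-0.013,0,0,0,0],[0.009,-0.011,0,0,0,0]]' | sed -n '2p;4p'; python3 -m crank '[[0.010,-0.009,0,0,0,0],[0.011,-0.007,0,0,0,0],[0.011,-0.005,0,0,0,0],[0.011,-0.004,0,0,0,0],[0.011,-0.001,0,0,0,0]]'| sed -n '2p;4p'; python3 -m crank '[[0.011,-0.001,0,0,0,0],[0.010,0.001,0,0,0,0],[0.010,0.002,0,0,0,0],[0.008,0.002,0,0,0,0],[0,0,0,0,0,0]]'| sed -n '2p;4p'; python3 - <<'E'
from h import *
print(bot.get_obs()['tool_pos'])
for n in('top','side'):
    c=bot.capture(n);cv2.imwrite(f'pics/{n}3.png',cv2.resize(c['color'][140:300,180:360],(720,600),interpolation=2))
    print([proj(c,(529.8+75*np.cos(.184-w),42.6+75*np.sin(.184-w),182)).round().tolist() for w in(5.55,5.7,5.85)])
E
```

```text
tool_pos: [470.9, 96.2, 172.4]
contact_force: [-2.7, -2.9, -0.7]
tool_pos: [525.6, 121.0, 172.6]
contact_force: [-3.4, -1.8, 1.0]
tool_pos: [565.2, 117.0, 172.7]
contact_force: [-0.2, 0.4, -0.6]
[565.20225011 117.03409155 172.68080441]
[[241.0, 203.0], [244.0, 200.0], [248.0, 196.0]]
[[249.0, 219.0], [248.0, 215.0], [249.0, 211.0]]
```

View pics/side3.png

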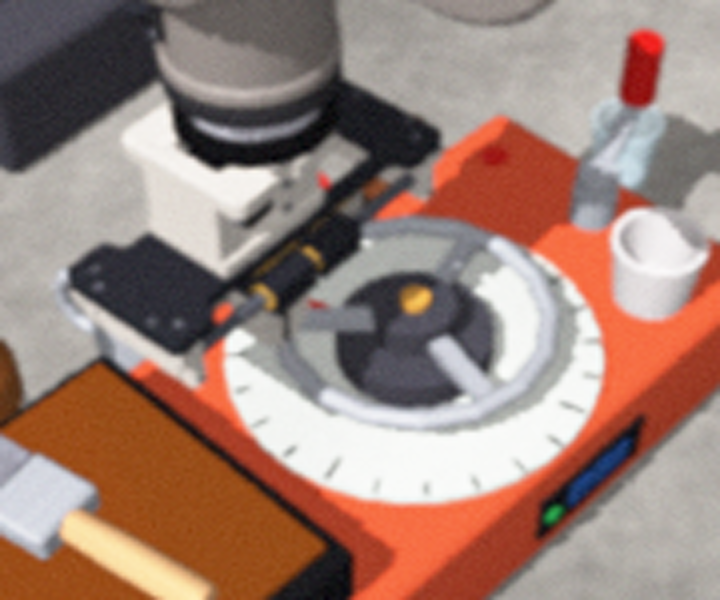

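```bash
python3 -m crank '[[0.009,0.0045,0,0,0,0],[0.009,0.007,0,0,0,0],[0.008,0.009,0,0,0,0],[0.005,0.008,0,0,0,0],[0,0,0,0,0,0]]' | sed -n '2p;4p'; python3 -m crank '[[0,-0.012,0,0,0,0],[0,-0.012,0,0,0,0],[0,0,-0.03,0,0,0],[0,0,-0.03,0,0,0],[-0.04,-0.03,0,0,0,0]]'| sed -n '2p;4p';  python3 -m crank '[[0,0,-0.05,0,0,0],[-0.06,-0.01,0,0,0,0],[-0.06,-0.01,0,0,0,0],[-0.03,0,0,0,0,0],[0,0,0,0,0,0]]'| sed -n '2p;4p';python3 - <<'E'
from h import *
C={}
for n in('top','side'):
    c=C[n]=bot.capture(n);cv2.imwrite(f'pics/{n}4.png',c['color'])
    v=c['color'].max(2);print(n,[b for b in blobs(v<45,25) if 230<b[1][0]<330 and 170<b[1][1]<280])
    print([proj(c,(529.8+75*np.cos(.184-w),42.6+75*np.sin(.184-w),182)).round().tolist() for w in(6.0,6.15,6.283,6.4)])
E
```

```text
tool_pos: [595.9, 87.2, 172.7]
contact_force: [-0.9, 0.6, 0.4]
tool_pos: [557.4, 142.6, 235.0]
contact_force: [-0.7, 0.5, -0.3]
tool_pos: [403.3, 163.5, 283.6]
contact_force: [-0.2, -0.2, 0.3]
top [([256, 186, 10, 10, 74], [260.5, 190.5])]
[[252.0, 194.0], [256.0, 192.0], [261.0, 191.0], [264.0, 190.0]]
side [([277, 170, 76, 78, 1317], [317.4, 200.3]), ([250, 191, 8, 21, 145], [253.4, 201.0]), ([277, 253, 13, 11, 33], [284.1, 258.2]), ([316, 266, 10, 11, 27], [320.3, 271.6])]
[[250.0, 207.0], [251.0, 204.0], [253.0, 201.0], [256.0, 198.0]]
```

View pics/side4.png

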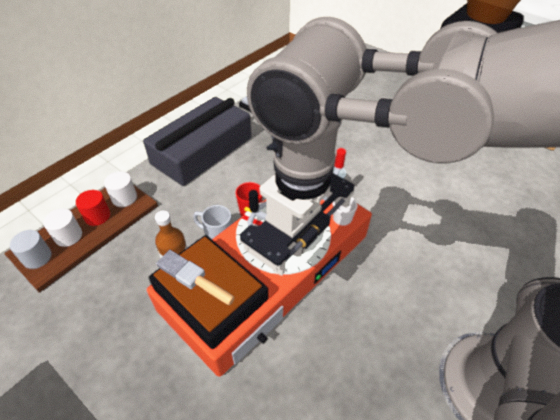

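View pics/top4.png

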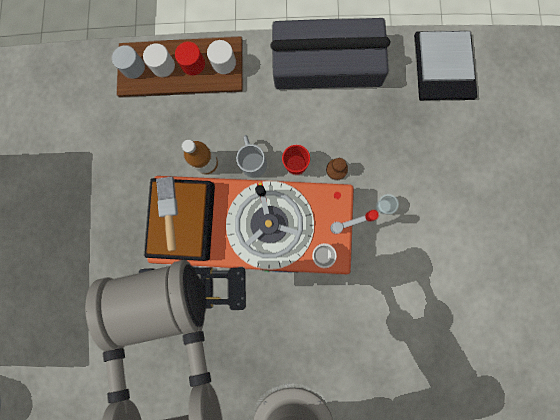

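Both views put the handle at its starting pixels ((260.5,190.5) top, (253.4,201) side), so the wheel has made one turn. Bystanders haven't moved, and the lever is still out with its knob at (372,215) in the top view. Next: the outer side of the knob.

```bash
python3 -m crank '[[0.015,0.053,0,0,0,0],[0.015,0.053,0,0,0,0],[0.015,0.053,0,0,0,0],[0.015,0.053,0,0,0,0],[0.015,0.053,0,0,0,0]]' | sed -n '2,3p'; python3 -m crank '[[0.015,0.053,0,0,0,0],[0.015,0.053,0,0,0,0],[0,0,0,0,0,0],[0,0,0,0,0,0]]'
```

```text
tool_pos: [481.3, -105.0, 282.3]
tcp_rot: [3.142, -0.0, -0.001]
time: 13.8
tool_pos: [510.2, -208.5, 281.9]
tcp_rot: [-3.141, 0.001, -0.001]
contact_force: [0.4, -0.3, -0.5]
grip_width: 0.4
finger_force: 0.0
```

```bash
python3 -m crank '[[-0.005,0,0.037,0,0,0],[0,0,0.037,0,0,0],[0,0,0.037,0,0,0],[0,0,0,0,0,0]]' | sed -n '2p;4p'; python3 -m crank '[[0.014,-0.007,0,0,0,0],[0.011,-0.002,0,0,0,0],[0.011,-0.002,0,0,0,0],[0.010,-0.003,0,0,0,0],[0.009,-0.003,0,0,0,0]]' | sed -n '2p;4p';  python3 -m crank '[[0.010,-0.007,0,0,0,0],[0.010,-0.008,0,0,0,0],[0.008,-0.011,0,0,0,0],[0.007,-0.011,0,0,0,0],[0,0,0,0,0,0]]' | sed -n '2p;4p'
```

```text
tool_pos: [503.7, -206.4, 169.7]
contact_force: [0.4, 0.6, -0.1]
tool_pos: [560.7, -191.6, 171.8]
contact_force: [-2.2, -0.5, -0.1]
tool_pos: [595.6, -153.3, 171.7]
contact_force: [0.1, -0.2, 0.4]
```

```bash
python3 -m crank '[[0,-0.002,0,0,0,0],[0,-0.0015,0,0,0,0],[0,0,0,0,0,0]]' | sed -n '2p;4p'; python3 - <<'E'
from h import *
c=bot.capture('side');H,s,v=cv2.split(cv2.cvtColor(c['color'],cv2.COLOR_BGR2HSV))
print([b for b in blobs(((H<4)|(H>174))&(s>190)&(v>70),10) if 240<b[1][0]<420 and 120<b[1][1]<260])
for th in(0,.1,.2):
    a=-.075-th;print(th,proj(c,(517.8+80*np.cos(a),-117+80*np.sin(a),175)).round(1))
E
```

```text
tool_pos: [595.1, -152.4, 171.8]
contact_force: [1.7, -5.5, -2.2]
[([301, 155, 8, 19, 80], [304.4, 166.1]), ([300, 179, 7, 5, 26], [303.3, 181.0]), ([236, 183, 26, 37, 410], [246.6, 195.3]), ([254, 220, 7, 5, 21], [256.8, 221.8])]
0 [304.6 162.4]
0.1 [306.9 160.9]
0.2 [309.4 159.6]
```

```bash
python3 -m crank '[[0,0.012,0,0,0,0],[0,0.015,0,0,0,0],[0,0,-0.04,0,0,0],[0,0,-0.04,0,0,0],[-0.04,0.04,0,0,0,0]]' | sed -n '2p;4p'; python3 -m crank '[[-0.04,0.04,0,0,0,0],[-0.04,0.04,0,0,0,0],[-0.04,0.04,0,0,0,0],[0,0,0,0,0,0],[0,0,0,0,0,0]]' | sed -n '2p;4p'; python3 - <<'E'
from h import *
for n in('side','top'):
    c=bot.capture(n);H,s,v=cv2.split(cv2.cvtColor(c['color'],cv2.COLOR_BGR2HSV))
    print(n,'red',[b for b in blobs(((H<4)|(H>174))&(s>190)&(v>70),10) if 240<b[1][0]<420 and 120<b[1][1]<260])
    print('black',[b for b in blobs(c['color'].max(2)<45,25) if 240<b[1][0]<280 and 170<b[1][1]<220])
    if n=='top':
        d=cv2.absdiff(c['color'],cv2.imread('pics/top0.png')).max(2)[135:275,140:415]; print('changed',blobs(d>60,15)); cv2.imwrite('pics/end.png',c['color'])
E
```

```text
tool_pos: [557.4, -218.2, 255.2]
contact_force: [-0.7, -1.8, -0.1]
tool_pos: [434.9, -338.3, 251.8]
contact_force: [0.2, -0.5, 0.6]
side red [([301, 153, 8, 21, 138], [304.3, 162.7]), ([300, 179, 7, 5, 28], [303.3, 181.1]), ([236, 183, 26, 37, 412], [246.7, 195.4]), ([254, 220, 7, 5, 22], [256.9, 221.9])]
black [([250, 191, 8, 21, 149], [253.4, 200.9])]
top red [([282, 145, 28, 29, 574], [295.8, 158.9]), ([334, 186, 12, 12, 103], [339.3, 191.4])]
black [([256, 186, 10, 10, 76], [260.4, 190.5])]
changed []
```

View pics/end.png

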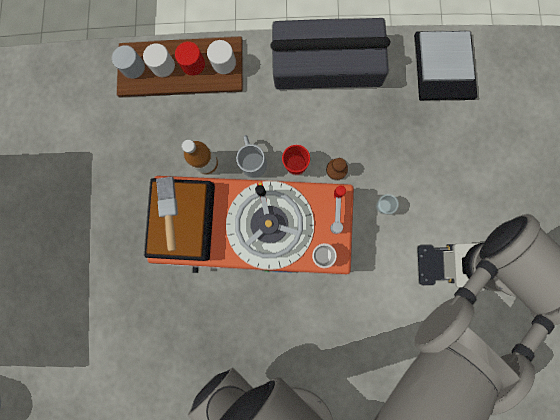

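The final view matches the starting one: handle at (260,190), knob at (339,191), and nothing in the mill area has changed. The arm is clear, so I'm handing in.

```bash
python3 -c "
from plant import bot;print(bot.close_job())"
```

```text
the job is handed in; nothing more can be done
None
```

The job is done and handed in: I pushed the lock lever out, turned the wheel one full turn clockwise back onto the red mark, and pushed the lever back to locked; the final camera views match the starting ones, with no bystander moved (no verdict was returned).

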